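Set the rinsing water: shut the valve, back off two turns, keep hold

ROBOT

A 6-joint arm with a two-finger parallel gripper is mounted at the origin on the work surface. World frame = base frame: x ahead of the robot, y to its left, z up, the work surface at z = 0. Lengths are in mm, angles in rad, forces in N, time in s.
With the tool pointing down it reaches from about 300 to 775 mm from the base axis. Payload 14.6 kg.
Tool frame: the origin (TCP) lies between the finger pads, 19 mm behind the fingertips; this is the grasp point; z points along the fingers, y is the line along which they close (so a half turn about z gives the same grasp; the last joint's range is limited). The gripper opens to 94 mm and grips with 3 to 60 N. Pads are 16 mm wide; open, the fingers measure 119 mm over their backs; the gripper's body (75 mm by 177 mm) begins 78 mm behind the grasp point.
Start: joints at [1.243, 0.3, 1.521, -0, 1.321, -0.067], TCP at [141.817, 531.392, 224.246] pointing down, gripper open.
Joint ranges: [-3.03, 3.03], [-0.79, 2.21], [0.23, 2.52], [-1.04, 4.18], [0, 3.07], [-2.55, 2.55]. Speed limits (rad/s): [2.22, 2.22, 2.57, 3.14, 3.14, 3.14].

INTERFACE

Orientations are given as [roll, pitch, yaw] about the fixed x, y, z axes, in that order (R = Rz(yaw) Ry(pitch) Rx(roll)).
In Python, from cell import manip gives the robot as it stands.
- The arm moves only by the shell command python3 nudge.py 'ROWS' [OPENING] [FORCE]. ROWS is a JSON list of rows, 1 to 5 of them, each an object with the fields tx, ty, tz (the shift in mm), drx, dry, drz (a rotation vector in rad); a field left out counts as zero; each row is the pose to reach, as a shift and turn from the pose commanded when the command began, along the tool's axes at that moment; what a row does not reach only later rows make up. A row lasts 1/10 s, in which the tool goes at most 50 mm and 0.15 rad, less where a joint would pass 70% of its speed; a pose out of reach is approached as far as the arm can. OPENING is the finger opening in mm, set as the command begins (- or left out keeps the last). The fingers move at their own pace and stop on an object; FORCE is the grip in N (left out, the last holds). Time passes only in rows, so rows that do not move let the fingers close. It prints the time, the measured TCP pose, the force, the opening and the grip force at its end. Input that does not fit is refused with a message, and nothing moves.
- manip.read_state(): the state, without advancing time (a new reading comes with each control period).
- manip.camera(name): name is "side" or "top"; returns (picture, depth): 384x512x3 uint8, red, green, blue; 384x512 float32, mm along the optical axis (not along the pixel's ray), 0 where there is no reading.
- manip.camera_info(name): a dict with "K" (3x3 intrinsics, pixels), "rvec" (rotation vector, rad) and "tvec" (3), from world to camera coordinates, as OpenCV has them. Camera axes: x right, y down, z forward; pixel columns grow to the right and rows downward; lengths in mm; the calibration is good to about 2 mm. A picture is of the moment at which its call begins. camera_info takes no time and is no camera call.
- manip.sign_off(): hands the job in; it is judged then, once.
The state is a dict: "clock": time; "joints": joint angles; "qd": joint speeds; "effort": joint torques, N m; "eef_pos": TCP position; "eef_rot": TCP orientation; "wrist_force": force on the tool from outside, world axes, zero at the start; "moment": the same for the moment, N m; "finger_gap": finger opening in mm; "finger_force": force on a finger pad.
Only numpy, scipy, OpenCV 4.12 (cv2) and the standard library are available. Lean on these libraries where they do the work, as an engineer would, in place of code of your own. Each camera call takes 0.05 s, during which the arm holds its last target. There are 200 camera calls.

TASK

Set the rinsing water over the shell pan: take the red valve wheel by its black upright handle, screw it clockwise until it is fully shut against its stop, then open it again by exactly two full turns from that stop. Finish while still gripping the handle between the fingers with the wheel at rest at two turns - do not let go - and leave the other things on the bench where they are.

Things in the scene. Friction and masses are not known exactly. Their poses are not given: they have to be found in the camera images.
- valve_stand: brass water valve fixed upright on a dark steel base plate (130 x 120 mm, 10 mm thick) bolted to the bench; it cannot move. Origin: underside of the plate, straight below the wheel's axis; z up. A copper outlet spout runs along its +x, 140 mm out, 79 mm high at most, over a steel pan with walls 32 mm high; apart from wheel and handle all of stand, spout and pan stays below 140 mm.
- wheel_hub (a point): point on the wheel's vertical axis at the mid-height of the rim, 152 mm above the bench. The red wheel is level: rim centreline radius 55 mm, rim bar 12 mm thick (top of rim 158 mm above the bench), three spokes, hub top with its nut 168 mm above the bench.
- valve_wheel (a joint): turn of the wheel in rad, grows as it opens (counter-clockwise seen from above); 0 = fully shut against a hard stop; one turn is 6.283; at 0 the handle points along the stand's +x from the hub, so the handle stands at the stand's yaw + this value. It opens four turns at most (25.1). It starts between 0.3 and 1.3 turns open. Turning it takes about 3 N at the handle; it stays where it is left.
- handle_grip: black upright round handle on the wheel's rim, 24 mm diameter, 50 mm tall, its axis 55 mm from the wheel's axis; origin at the centre of its underside, 160 mm above the bench, its top at 210 mm; z up. It is a sleeve that spins freely on its own upright pin, so a gripper holding it can keep its own heading while it carries it round the circle.
- handle_mid (a point): centre of the black handle, on its axis, 25 mm above its underside, 185 mm above the bench
- glue_jar: white jar with a white cap, 56 mm across, 65 mm tall, loose, close beside the valve stand; must not be moved. Origin: on the bench, under or near its middle
- tape_roll: yellow roll of tape lying flat, 84 mm across, 24 mm tall, loose, close beside the valve stand; must not be moved. Origin: on the bench, under or near its middle
- blank_tub: clear plastic tub with shell pieces, 72 mm across, 35 mm tall, loose; must not be moved. Origin: on the bench, under or near its middle
- marker: green and white marker lying down, about 123 mm long, 17 mm thick, loose; must not be moved. Origin: on the bench, under or near its middle
- whetstone: dark grey whetstone, 80 x 35 x 22 mm, loose; must not be moved. Origin: on the bench, under or near its middle
- file: hand tool with a wooden handle lying on the bench, loose; must not be moved. Origin: on the bench, under or near its middle
- wash_bowl: white plastic bowl, 100 mm across, 40 mm tall, loose; must not be moved. Origin: on the bench, under or near its middle

How it is judged (in metres and radians):
On the way:
1. the wheel is screwed shut against its stop (within 0.08 rad) (value of joint valve_wheel below 0.08 rad), for 0.2 s.
At the end, for the whole second after the job is handed in: The wheel rests two full turns open from its stop, 12.57 rad within 0.2 rad (11 degrees), and the fingers still grip the black handle (contact over 3 N, handle axis between the fingers: TCP within 20 mm of it seen from above) (value of joint valve_wheel between 12.366 and 12.766 rad and velocity of joint valve_wheel between -0.1 and 0.1 rad/s and contact force between the fingers and handle_grip above 3 N and horizontal distance between the grasp point and handle_mid below 0.02 m); the arm keeps its last pose, push and grip.
It fails at once if one of the loose things on the bench is moved by more than 30 mm (distance of any of glue_jar, tape_roll, blank_tub, marker, whetstone, file, wash_bowl from where it was at the start of the episode above 0.03 m).
It also fails if it takes over 64 s, if anything falls off the work surface, if the arm or the gripper's body presses on something with over 40 N, if the wrist force passes 120 N, or if a joint passes its speed limit or range.

## Working session

There is one attempt and no reset: what is moved stays moved. The work goes in short steps, Python scripts to look and compute and a shell command to move; the robot and the scene stay as the last step left them, time stands still between calls to the robot, and variables do not carry over. Pictures are saved under pics/ and viewed, at most 10 in all, crops included, and the job is handed in when it is done.

```bash
ls; mkdir -p pics; python3 - <<'E'
from cell import manip
import cv2,numpy as np
for n in("side","top"):
    p,d=manip.camera(n); cv2.imwrite(f"pics/{n}0.png",p[:,:,::-1]); np.save(f"pics/{n}0.npy",d)
    i=manip.camera_info(n);R=cv2.Rodrigues(np.array(i["rvec"],float))[0]
    print(n,np.round(i["K"],1).tolist(),np.round(-R.T@np.array(i["tvec"]).ravel()))
print(manip.read_state())
E
```

```text
cell.py
nudge.py
pics
side [[359.5, 0.0, 263.0], [0.0, 359.5, 188.5], [0.0, 0.0, 1.0]] [405. 609. 878.]
top [[350.9, 0.0, 254.3], [0.0, 350.9, 198.2], [0.0, 0.0, 1.0]] [ 428.  -35. 1093.]
{'clock': 0.1, 'joints': array([ 1.24341289e+00,  3.00391846e-01,  1.52152479e+00,  3.49685751e-05,
        1.32069519e+00, -6.66028876e-02]), 'qd': array([-0.00058715, -0.00144911, -0.00152451,  0.00047638,  0.00119979,
       -0.00075741]), 'effort': array([ 9.25100721e-04, -5.32650268e+01, -3.53284943e+01,  7.10027735e-02,
        2.35304347e-02, -8.11878454e-05]), 'eef_pos': array([141.73522938, 531.19885381, 223.75360482]), 'eef_rot': array([-3.14057800e+00, -1.01626261e-04,  2.88080339e+00]), 'wrist_force': array([-0.48187498,  0.36458772, -0.28021522]), 'moment': array([ 0.03119591,  0.00962993, -0.05527485]), 'finger_force': 0.0, 'finger_gap': 93.81441341820495}
```

View pics/side0.png

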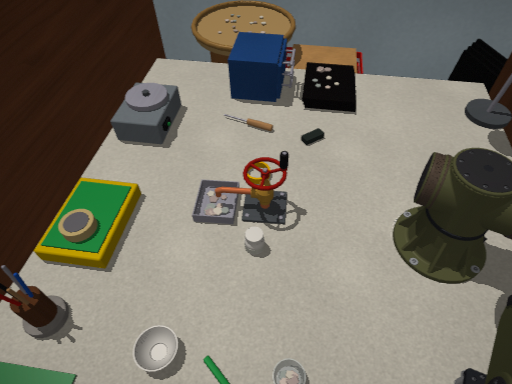

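View pics/top0.png

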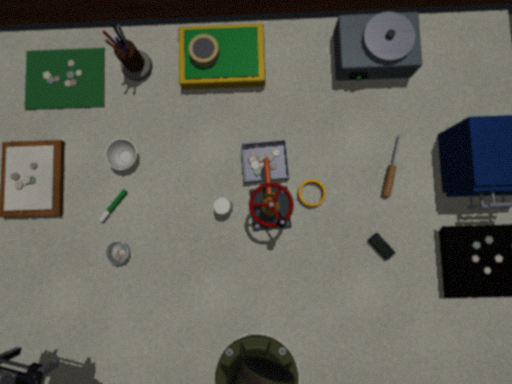

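The side view shows the red wheel at about (265,173), the black handle at (284,160) and the white jar at (255,240). The top view shows the wheel at (271,205), the handle as a dark blob near (268,235), the jar at (222,207) and the tape at (311,193).

```bash
cat > h.py <<'E'
import cv2,numpy as np
from cell import manip
def cam(n):
    i=manip.camera_info(n);R=cv2.Rodrigues(np.array(i["rvec"],float))[0]
    return np.array(i["K"],float),R,np.array(i["tvec"],float).ravel()
def ray(n,u,v):
    K,R,t=cam(n); return -R.T@t, R.T@np.linalg.solve(K,[u,v,1.])
def plane(n,u,v,z):
    c,d=ray(n,u,v); return c+d*(z-c[2])/d[2]
def tri(a,b):
    (c1,d1),(c2,d2)=ray("side",*a),ray("top",*b)
    s=np.linalg.lstsq(np.c_[d1,-d2],c2-c1,rcond=None)[0]
    p,q=c1+s[0]*d1,c2+s[1]*d2
    return (p+q)/2,np.linalg.norm(p-q)
def cloud(n,d):
    K,R,t=cam(n); v,u=np.indices(d.shape)
    P=np.stack([(u-K[0,2])*d/K[0,0],(v-K[1,2])*d/K[1,1],d],-1)
    return (P-t)@R
def blob(m,lo=15):
    k,l,s,c=cv2.connectedComponentsWithStats(m.astype(np.uint8)); 
    return [(s[i].tolist(),np.round(c[i],1).tolist()) for i in range(1,k) if s[i,4]>=lo]
E
python3 - <<'E'
from h import *
for n,(u0,u1,v0,v1) in {"side":(235,305,140,205),"top":(240,305,175,255)}.items():
    p=cv2.imread(f"pics/{n}0.png"); d=np.load(f"pics/{n}0.npy"); P=cloud(n,d)
    h=cv2.cvtColor(p,cv2.COLOR_BGR2HSV); w=np.zeros(d.shape,bool); w[v0:v1,u0:u1]=1
    red=w&((h[...,0]<6)|(h[...,0]>172))&(h[...,1]>150)&(P[...,2]>130)
    e=cv2.findNonZero(red.astype(np.uint8)); print(n,blob(red))
    c=P[red]; k=(c[:,2]>148)&(c[:,2]<162); 
    A=c[k]; M=np.c_[2*A[:,:2],np.ones(len(A))]; s=np.linalg.lstsq(M,(A[:,:2]**2).sum(1),rcond=None)[0]
    print("z",np.percentile(c[:,2],[5,50,95]),"cloud box",A.min(0),A.max(0))
    hull=cv2.convexHull(e)[:,0]; q=np.array([plane(n,*x,155)[:2] for x in hull]); print("hull circle",cv2.minEnclosingCircle(q.astype(np.float32)))
    dark=w&(P[...,2]>172)&(P[...,2]<230); print("handle",blob(dark,5)); print(np.median(P[dark],0),P[dark].max(0),P[dark].min(0))
    cv2.imwrite(f"pics/{n}c.png",cv2.resize(p[v0:v1,u0:u1],None,fx=6,fy=6,interpolation=cv2.INTER_CUBIC))
E
python3 -c "
import cv2,numpy as np
a,b=cv2.imread('pics/sidec.png'),cv2.imread('pics/topc.png');h=480
cv2.imwrite('pics/both.png',np.hstack([cv2.copyMakeBorder(a,0,480-a.shape[0],0,0,0),b[:480]])[:,:800] if 0 else np.hstack([cv2.resize(cv2.copyMakeBorder(a,0,480-a.shape[0],0,0,0),(400,457)),cv2.resize(b,(371,457))]))"
```

```text
side [([243, 158, 44, 32, 493], [264.2, 173.8])]
z [152.39062338 156.87948156 160.7925834 ] cloud box [ 444.33712703 -110.40434069  148.27838869] [560.92356748   4.55297069 161.9170551 ]
hull circle ((500.8996276855469, -54.023712158203125), 61.38515853881836)
handle [([280, 151, 9, 16, 129], [284.0, 158.3])]
[451.95256305 -73.9804691  200.05718707] [463.9144208  -68.32234947 213.22943143] [441.01706571 -93.20484894 172.26974111]
top [([250, 183, 43, 44, 558], [269.4, 204.0])]
z [153.90743615 157.29713418 161.35644528] cloud box [ 442.61689533 -114.5646769   149.95863379] [558.96476084  -1.92744269 161.98499518]
hull circle ((500.3668518066406, -58.248779296875), 59.73307418823242)
handle [([277, 218, 10, 9, 72], [281.8, 222.1])]
[451.10894097 -83.0177102  209.89769941] [461.38205406 -71.84987272 214.10523794] [441.0640834  -93.42974087 180.08238161]
```

View pics/both.png

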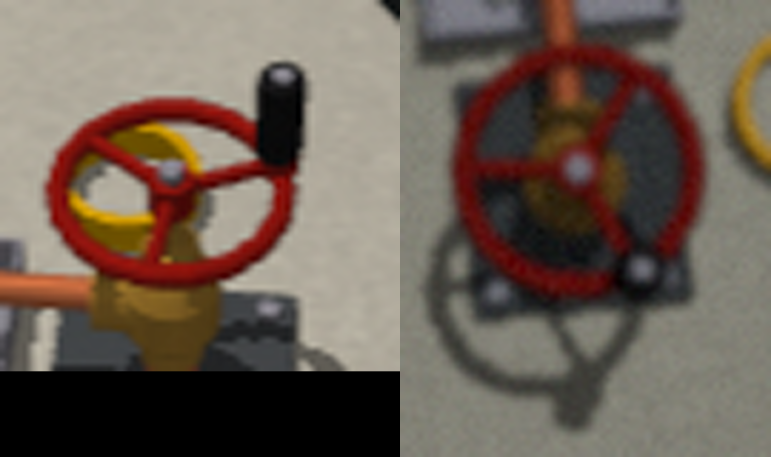

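```bash
python3 - <<'E'
from h import *
print("cap",tri((284.5,153.1),(282.2,221.9)),"nut",tri((264.9,170.1),(271.2,204.4)))
for n in("side","top"):
    p=cv2.imread(f"pics/{n}0.png"); P=cloud(n,np.load(f"pics/{n}0.npy")); h=cv2.cvtColor(p,cv2.COLOR_BGR2HSV)
    m=(h[...,0]>5)&(h[...,0]<13)&(h[...,1]>120)&(P[...,2]>55)&(P[...,2]<95)&(abs(P[...,0]-560)<100)&(abs(P[...,1]+56)<90)
    c=P[m]; f=cv2.fitLine(c[:,:2].astype(np.float32),cv2.DIST_L2,0,.01,.01).ravel()
    far=c[c[:,0]>c[:,0].max()-25].mean(0)
    print(n,m.sum(),c.min(0),c.max(0),"line deg",np.degrees(np.arctan2(f[1],f[0])),"far bearing",np.degrees(np.arctan2(far[1]+56.5,far[0]-500.5)))
E
python3 nudge.py '[{"tx": -30, "ty": -35, "tz": -20, "drz": 0.12}, {"tx": -65, "ty": -70, "tz": -36, "drz": 0.25}, {"tx": -100, "ty": -105, "tz": -36, "drz": 0.4}, {"tx": -130, "ty": -140, "tz": -36, "drz": 0.53}, {"tx": -160, "ty": -180, "tz": -36, "drz": 0.66}]' 60 3
cat > go.py <<'E'
import sys;from h import *
from scipy.spatial.transform import Rotation as Ro
s=manip.read_state();R=Ro.from_euler('xyz',s['eef_rot'])
T=Ro.from_euler('xyz',[np.pi,0,np.pi/2])
t=np.array([float(a) for a in sys.argv[1:4]])
print("tool delta",np.round(R.inv().apply(t-s['eef_pos']),1),np.round((R.inv()*T).as_rotvec(),3),"F",np.round(s['wrist_force'],1))
E
python3 go.py 451.5 -82 260
```

```text
cap (array([451.95204597, -83.72450236, 208.52698529]), np.float64(0.889288212019247)) nut (array([500.88096187, -58.89821626, 161.08891463]), np.float64(1.464116669421519))
side 214 [535.16434591 -59.55453962  55.34677517] [650.15861892 -37.92274016  89.4541377 ] line deg 4.0673137 far bearing 5.406340261430003
top 171 [476.10627859 -76.73750176  67.7935323 ] [645.41505619 -37.5613224   94.64736561] line deg 5.6815047 far bearing 2.6538330207036136
clock: 0.6
eef_pos: [250.4, 314.5, 260.1]
eef_rot: [-3.142, 0.0, 2.216]
wrist_force: [1.2, -1.0, 0.2]
finger_gap: 61.0
finger_force: 0.0
tool delta [-4.378e+02 -7.760e+01  1.000e-01] [-0.     0.     0.645] F [ 1.2 -1.   0.2]
```
Handle (451.7,-83), hub (500.7,-57.5). Stand yaw ~4°. Handle angle: atan2(-25.5,-49)=207.5°. joint ≈ 203.5°.

The triangulated cap height of 208.5 mm agrees with the 210 mm given, and the hub-to-handle distance of about 55 mm agrees too. The stand's yaw is about 4°, so the wheel is about 203° open.

```bash

python3 nudge.py '[{"tx": -44, "ty": -8, "drz": 0.13}, {"tx": -88, "ty": -16, "drz": 0.26}, {"tx": -132, "ty": -24, "drz": 0.39}, {"tx": -176, "ty": -31, "drz": 0.52}, {"tx": -220, "ty": -39, "drz": 0.645}]'
python3 go.py 451.7 -83 260
```

```text
clock: 1.1
eef_pos: [352.5, 115.7, 260.3]
eef_rot: [3.141, -0.0, 1.57]
wrist_force: [0.9, 1.5, -1.1]
finger_gap: 60.0
finger_force: 0.0
tool delta [-198.7   99.3    0.3] [ 0. -0. -0.] F [ 0.9  1.5 -1.1]
```

```bash

python3 nudge.py '[{"tx": -40, "ty": 20}, {"tx": -80, "ty": 40}, {"tx": -120, "ty": 60}, {"tx": -160, "ty": 80}, {"tx": -198.7, "ty": 99.3}]'
python3 nudge.py '[{}, {}]'
python3 go.py 451.7 -83 189
python3 - <<'E'
from h import *
o=[]
for n,(u0,u1,v0,v1) in {"side":(235,335,100,210),"top":(230,330,165,275)}.items():
    p,d=manip.camera(n); o.append(cv2.resize(p[v0:v1,u0:u1,::-1],None,fx=4,fy=4))
cv2.imwrite("pics/pre.png",np.hstack(o))
E
```

```text
clock: 1.6
eef_pos: [452.8, -82.7, 260.1]
eef_rot: [-3.141, -0.0, 1.575]
wrist_force: [0.9, 1.5, 0.2]
finger_gap: 59.9
finger_force: 0.0
clock: 1.8
eef_pos: [452.2, -81.0, 259.7]
eef_rot: [-3.14, -0.0, 1.574]
wrist_force: [0.3, 0.0, 0.4]
finger_gap: 60.0
finger_force: 0.0
tool delta [-2.  -0.4 70.7] [-0.001 -0.     0.003] F [0.3 0.  0.4]
```

View pics/pre.png

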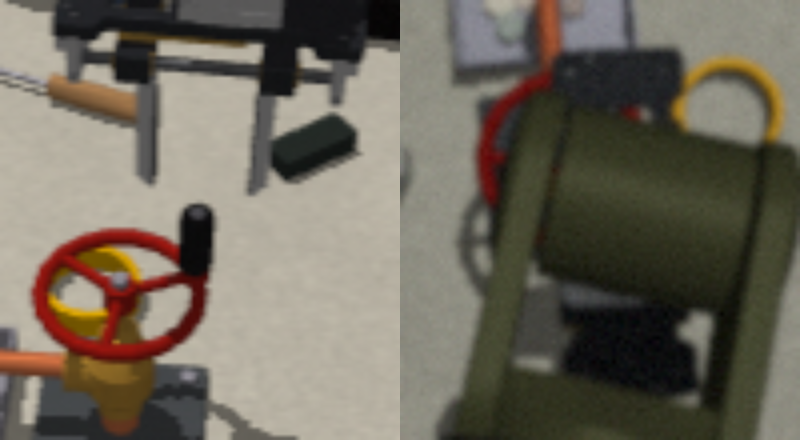

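In the side view the finger tips at about (148,182) and (258,190) straddle the handle top at (197,212). I'll go down and grip.

```bash

python3 nudge.py '[{"tx": -1, "tz": 15}, {"tx": -2, "tz": 30}, {"tx": -2, "tz": 45}, {"tx": -2, "tz": 60}, {"tx": -2, "tz": 70}]'
python3 nudge.py '[{}, {}, {}, {}, {}]' 15 40
python3 nudge.py '[{}, {}]'
python3 - <<'E'
from h import *
p,d=manip.camera("side"); cv2.imwrite("pics/grip.png",cv2.resize(p[100:210,235:335,::-1],None,fx=4,fy=4))
E
```

```text
clock: 2.4
eef_pos: [451.9, -81.6, 189.6]
eef_rot: [-3.141, -0.0, 1.577]
wrist_force: [-0.3, -0.2, -0.7]
finger_gap: 60.1
finger_force: 0.0
clock: 2.9
eef_pos: [452.9, -82.7, 190.8]
eef_rot: [3.14, 0.0, 1.576]
wrist_force: [5.1, 5.5, -1.7]
finger_gap: 23.3
finger_force: 27.1
clock: 3.1
eef_pos: [452.9, -82.7, 190.7]
eef_rot: [3.14, -0.0, 1.576]
wrist_force: [4.9, 1.4, 2.3]
finger_gap: 23.3
finger_force: 40.0
```

View pics/grip.png

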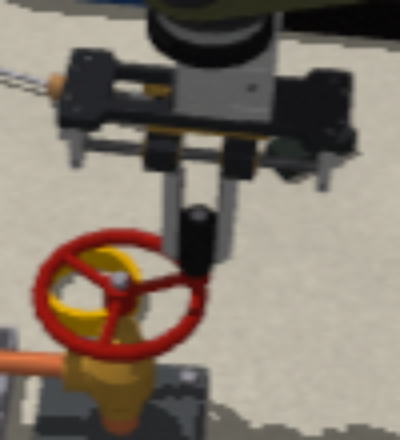

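Gripped: gap 23.3 mm, 40 N. Next, the circle deltas, 60° per command.

```bash
cat > circ.py <<'E'
import sys,numpy as np
a0,st,n=map(float,sys.argv[1:4]); r=55
for k in range(int(n)):
    b=np.radians(a0+k*5*st); t=b+np.radians(st)*np.arange(1,6)
    print(round(np.degrees(b)),[[round(float(r*(np.sin(x)-np.sin(b))),1),round(float(r*(np.cos(x)-np.cos(b))),1)] for x in t])
E
python3 circ.py 208 -6 1; python3 circ.py 178 -10 1;python3 circ.py 128 -10 1; python3 circ.py 78 -10 1
cat > fit.py <<'E'
import sys;from h import *
h=np.array([float(x) for x in sys.argv[1:3]]) if len(sys.argv)>2 else np.array([500.7,-57.5])
s=manip.read_state();v=s['eef_pos'][:2]-h
print("ang",round(np.degrees(np.arctan2(v[1],v[0]))%360,1),"r",round(np.hypot(*v),1),"F",np.round(s['wrist_force'],1),round(s['clock'],1))
E
```

```text
208 [[5.2, -2.4], [10.7, -4.3], [16.3, -5.6], [22.0, -6.3], [27.7, -6.4]]
178 [[9.5, 1.2], [18.7, 4.0], [27.2, 8.3], [34.9, 14.1], [41.4, 21.1]]
128 [[5.2, 8.0], [9.0, 16.9], [11.1, 26.2], [11.6, 35.8], [10.5, 45.3]]
78 [[-2.8, 9.2], [-7.2, 17.7], [-12.9, 25.4], [-19.9, 31.9], [-28.0, 37.1]]
```

```bash

python3 nudge.py '[{"tx": 5.2, "ty": -2.4}, {"tx": 10.7, "ty": -4.3}, {"tx": 16.3, "ty": -5.6}, {"tx": 22, "ty": -6.3}, {"tx": 27.7, "ty": -6.4}]'; python3 fit.py
python3 nudge.py '[{"tx": 9.5, "ty": 1.2}, {"tx": 18.7, "ty": 4}, {"tx": 27.2, "ty": 8.3}, {"tx": 34.9, "ty": 14.1}, {"tx": 41.4, "ty": 21.1}]'; python3 fit.py
```

```text
clock: 3.65
eef_pos: [447.3, -55.4, 190.8]
eef_rot: [3.137, 0.001, 1.576]
wrist_force: [15.4, -3.2, -5.3]
finger_gap: 23.6
finger_force: 40.0
ang 177.7 r 53.5 F [15.4 -3.2 -5.3] 3.6
clock: 4.15
eef_pos: [468.1, -15.0, 190.7]
eef_rot: [3.138, 0.004, 1.575]
wrist_force: [9.5, -17.1, -2.7]
finger_gap: 23.3
finger_force: 40.0
ang 127.5 r 53.6 F [  9.5 -17.1  -2.7] 4.2
```

```bash

python3 nudge.py '[{"tx": 4.7, "ty": 8.2}, {"tx": 8, "ty": 17.2}, {"tx": 9.8, "ty": 26.7}, {"tx": 10, "ty": 36.3}, {"tx": 8.8, "ty": 45.8}]'; python3 fit.py
python3 nudge.py '[{}]';python3 fit.py
```

```text
clock: 4.65
eef_pos: [512.6, -4.5, 190.7]
eef_rot: [-3.141, 0.0, 1.576]
wrist_force: [-3.6, -0.6, 6.6]
finger_gap: 23.7
finger_force: 40.0
ang 77.4 r 54.3 F [-3.6 -0.6  6.6] 4.7
clock: 4.75
eef_pos: [513.4, -4.7, 190.7]
eef_rot: [3.141, 0.0, 1.576]
wrist_force: [2.9, 0.2, 4.2]
finger_gap: 23.3
finger_force: 40.0
ang 76.5 r 54.3 F [2.9 0.2 4.2] 4.8
```

```bash
python3 - <<'E'
import numpy as np
from scipy.optimize import least_squares as L
P=np.array([(452.9,-82.7),(447.3,-55.4),(468.1,-15.0),(513.4,-4.7)])
for r in (55,None):
    s=L(lambda x:np.hypot(*(P-x[:2]).T)-(r or x[2]),[500,-57,55]);print(s.x,s.fun)
E
python3 circ.py 76.5 -10 1; python3 circ.py 26.5 -4 2
```

```text
[502.15529256 -58.38371152  55.        ] [-0.06944629 -0.06362174  0.15350738 -0.15125956]
[501.84370903 -58.14519364  54.70613095] [ 0.05174674 -0.09338259  0.06745423 -0.02581837]
76 [[-3.0, 9.1], [-7.6, 17.5], [-13.6, 25.0], [-20.8, 31.4], [-28.9, 36.4]]
26 [[-3.5, 1.6], [-7.1, 2.9], [-10.8, 4.0], [-14.5, 4.9], [-18.3, 5.4]]
6 [[-3.8, 0.3], [-7.7, 0.3], [-11.5, 0.1], [-15.3, -0.4], [-19.1, -1.2]]
```

```bash
sed -i 's/500.7,-57.5/502.1,-58.3/' fit.py
python3 nudge.py '[{"tx": -2.8, "ty": 9.2}, {"tx": -7.2, "ty": 17.7}, {"tx": -12.9, "ty": 25.4}, {"tx": -19.9, "ty": 31.9}, {"tx": -28, "ty": 37.1}]'; python3 fit.py
python3 nudge.py '[{"tx": -3.5, "ty": 1.6}, {"tx": -7.1, "ty": 3}, {"tx": -10.8, "ty": 4.2}, {"tx": -10.8, "ty": 4.2}]'; python3 fit.py
```

```text
clock: 5.25
eef_pos: [550.5, -31.9, 190.8]
eef_rot: [3.14, -0.001, 1.576]
wrist_force: [1.1, 5.1, 5.0]
finger_gap: 23.5
finger_force: 40.0
ang 28.6 r 55.2 F [1.1 5.1 5. ] 5.2
clock: 5.65
eef_pos: [555.1, -43.1, 190.8]
eef_rot: [3.139, -0.0, 1.576]
wrist_force: [8.9, 1.9, 1.1]
finger_gap: 23.4
finger_force: 40.0
ang 16.0 r 55.1 F [8.9 1.9 1.1] 5.7
```

```bash

python3 nudge.py '[{"tx": -2, "ty": 1}, {"tx": -4, "ty": 1.4}, {"tx": -6, "ty": 1.7}, {"tx": -6, "ty": 1.7}]'; python3 fit.py
for i in 1; do python3 nudge.py '[{"tx": -1.5, "ty": 0.1}, {"tx": -3, "ty": 0.2}, {"tx": -3, "ty": 0.2}]'; python3 fit.py; done
```

```text
clock: 6.05
eef_pos: [556.5, -49.0, 190.8]
eef_rot: [3.139, -0.0, 1.576]
wrist_force: [6.4, 2.0, 1.1]
finger_gap: 23.4
finger_force: 40.0
ang 9.7 r 55.2 F [6.4 2.  1.1] 6.0
clock: 6.35
eef_pos: [557.0, -52.0, 190.8]
eef_rot: [3.139, -0.0, 1.576]
wrist_force: [8.6, 2.8, 0.4]
finger_gap: 23.4
finger_force: 40.0
ang 6.6 r 55.2 F [8.6 2.8 0.4] 6.3
```

```bash

python3 nudge.py '[{"tx": -1.5, "ty": 0.1}, {"tx": -3, "ty": 0.1}, {"tx": -3, "ty": 0.1}]'; python3 fit.py
```

```text
clock: 6.65
eef_pos: [557.2, -55.0, 190.8]
eef_rot: [3.138, -0.0, 1.576]
wrist_force: [9.5, 2.2, 1.1]
finger_gap: 23.3
finger_force: 40.0
ang 3.4 r 55.2 F [9.5 2.2 1.1] 6.7
```

```bash

python3 nudge.py '[{"tx": -1, "ty": 0.3}, {"tx": -2, "ty": 0.5}, {"tx": -2, "ty": 0.5}]'; python3 fit.py
python3 nudge.py '[{"tx": -1}, {"tx": -2}, {"tx": -2}]'; python3 fit.py
```

```text
clock: 6.95
eef_pos: [557.3, -55.8, 190.7]
eef_rot: [3.14, -0.002, 1.576]
wrist_force: [5.6, 10.1, 2.6]
finger_gap: 23.1
finger_force: 40.0
ang 2.6 r 55.3 F [ 5.6 10.1  2.6] 7.0
clock: 7.25
eef_pos: [557.3, -56.2, 190.7]
eef_rot: [3.14, -0.005, 1.577]
wrist_force: [6.2, 21.3, 3.4]
finger_gap: 23.9
finger_force: 40.0
ang 2.2 r 55.3 F [ 6.2 21.3  3.4] 7.2
```

The force rises from 2 to 10 to 21 N while the arm no longer follows. That is the stop, at about 2.5°, which fits the measured yaw. I'll hold there, then start opening.

```bash

python3 nudge.py '[{"tx": -1}, {"tx": -1}, {"tx": -1}, {"tx": -1}, {"tx": -1}]'; python3 fit.py
python3 circ.py 2.5 12 6
```

```text
clock: 7.75
eef_pos: [557.3, -56.3, 190.7]
eef_rot: [3.14, -0.006, 1.578]
wrist_force: [7.1, 27.2, 4.6]
finger_gap: 23.5
finger_force: 40.0
ang 2.1 r 55.3 F [ 7.1 27.2  4.6] 7.8
2 [[11.4, -1.7], [22.1, -5.7], [31.8, -11.9], [40.0, -20.0], [46.4, -29.6]]
63 [[4.2, -10.7], [6.1, -22.0], [5.6, -33.5], [2.7, -44.7], [-2.4, -54.9]]
123 [[-7.2, -9.0], [-16.0, -16.3], [-26.2, -21.6], [-37.3, -24.7], [-48.8, -25.4]]
182 [[-11.4, 1.7], [-22.1, 5.7], [-31.8, 11.9], [-40.0, 20.0], [-46.4, 29.6]]
242 [[-4.2, 10.7], [-6.1, 22.0], [-5.6, 33.5], [-2.7, 44.7], [2.4, 54.9]]
302 [[7.2, 9.0], [16.0, 16.3], [26.2, 21.6], [37.3, 24.7], [48.8, 25.4]]
```

```bash

python3 nudge.py '[{"tx": 2, "ty": 0.3}, {"tx": 4, "ty": 0.7}, {"tx": 4, "ty": 0.7}]'; python3 fit.py
python3 nudge.py '[{"tx": 11.4, "ty": -1.7}, {"tx": 22.1, "ty": -5.7}, {"tx": 31.8, "ty": -11.9}, {"tx": 40, "ty": -20}, {"tx": 46.4, "ty": -29.6}]'; python3 fit.py
python3 nudge.py '[{"tx": 4.2, "ty": -10.7}, {"tx": 6.1, "ty": -22}, {"tx": 5.6, "ty": -33.5}, {"tx": 2.7, "ty": -44.7}, {"tx": -2.4, "ty": -54.9}]'; python3 fit.py
```

```text
clock: 8.05
eef_pos: [557.4, -55.6, 190.7]
eef_rot: [3.141, -0.0, 1.576]
wrist_force: [1.0, 5.7, 4.9]
finger_gap: 23.4
finger_force: 40.0
ang 2.8 r 55.4 F [1.  5.7 4.9] 8.1
clock: 8.55
eef_pos: [527.3, -9.3, 190.7]
eef_rot: [3.14, 0.0, 1.576]
wrist_force: [1.6, -4.8, 6.7]
finger_gap: 23.4
finger_force: 40.0
ang 62.8 r 55.1 F [ 1.6 -4.8  6.7] 8.6
clock: 9.05
eef_pos: [472.2, -12.5, 190.7]
eef_rot: [3.14, 0.0, 1.576]
wrist_force: [6.7, -4.3, 4.5]
finger_gap: 23.3
finger_force: 40.0
ang 123.1 r 54.7 F [ 6.7 -4.3  4.5] 9.1
```

Tracking is good, so I'll continue to one full turn.

```bash

python3 nudge.py '[{"tx": -7.2, "ty": -9}, {"tx": -16, "ty": -16.3}, {"tx": -26.2, "ty": -21.6}, {"tx": -37.3, "ty": -24.7}, {"tx": -48.8, "ty": -25.4}]'|grep gap; python3 fit.py
python3 nudge.py '[{"tx": -11.4, "ty": 1.7}, {"tx": -22.1, "ty": 5.7}, {"tx": -31.8, "ty": 11.9}, {"tx": -40, "ty": 20}, {"tx": -46.4, "ty": 29.6}]'|grep gap; python3 fit.py
python3 nudge.py '[{"tx": -4.2, "ty": 10.7}, {"tx": -6.1, "ty": 22}, {"tx": -5.6, "ty": 33.5}, {"tx": -2.7, "ty": 44.7}, {"tx": 2.4, "ty": 54.9}]'|grep gap; python3 fit.py
python3 nudge.py '[{"tx": 7.2, "ty": 9}, {"tx": 16, "ty": 16.3}, {"tx": 26.2, "ty": 21.6}, {"tx": 37.3, "ty": 24.7}, {"tx": 48.8, "ty": 25.4}]'|grep gap; python3 fit.py
```

```text
finger_gap: 23.5
ang 183.4 r 54.8 F [11.4  3.6  3.2] 9.6
finger_gap: 23.5
ang 243.0 r 55.3 F [1.1 7.7 9.9] 10.1
finger_gap: 23.2
ang 302.4 r 55.6 F [-4.2 -0.2 10.7] 10.6
finger_gap: 23.5
ang 2.0 r 55.4 F [ 0.9 -3.2  7.9] 11.1
```

One turn is done. Now the second.

```bash

python3 nudge.py '[{"tx": 11.4, "ty": -1.7}, {"tx": 22.1, "ty": -5.7}, {"tx": 31.8, "ty": -11.9}, {"tx": 40, "ty": -20}, {"tx": 46.4, "ty": -29.6}]'|grep gap; python3 fit.py
python3 nudge.py '[{"tx": 4.2, "ty": -10.7}, {"tx": 6.1, "ty": -22}, {"tx": 5.6, "ty": -33.5}, {"tx": 2.7, "ty": -44.7}, {"tx": -2.4, "ty": -54.9}]'|grep gap; python3 fit.py
python3 nudge.py '[{"tx": -7.2, "ty": -9}, {"tx": -16, "ty": -16.3}, {"tx": -26.2, "ty": -21.6}, {"tx": -37.3, "ty": -24.7}, {"tx": -48.8, "ty": -25.4}]'|grep gap; python3 fit.py
python3 nudge.py '[{"tx": -11.4, "ty": 1.7}, {"tx": -22.1, "ty": 5.7}, {"tx": -31.8, "ty": 11.9}, {"tx": -40, "ty": 20}, {"tx": -46.4, "ty": 29.6}]'|grep gap; python3 fit.py
```

```text
finger_gap: 23.4
ang 62.7 r 55.0 F [ 2.4 -2.6  6.6] 11.6
finger_gap: 23.6
ang 123.2 r 54.7 F [ 6.6 -4.1  5.2] 12.1
finger_gap: 23.4
ang 183.4 r 54.8 F [10.2  3.9  2.4] 12.6
finger_gap: 23.3
ang 243.0 r 55.3 F [0.1 9.2 9.4] 13.1
```

```bash

python3 nudge.py '[{"tx": -4.2, "ty": 10.7}, {"tx": -6.1, "ty": 22}, {"tx": -5.6, "ty": 33.5}, {"tx": -2.7, "ty": 44.7}, {"tx": 2.4, "ty": 54.9}]'|grep gap; python3 fit.py
python3 nudge.py '[{"tx": 7.2, "ty": 9}, {"tx": 16, "ty": 16.3}, {"tx": 26.2, "ty": 21.6}, {"tx": 37.3, "ty": 24.7}, {"tx": 48.8, "ty": 25.4}]'|grep gap; python3 fit.py
python3 nudge.py '[{}, {}, {}, {}, {}]'; python3 fit.py
python3 - <<'E'
from h import *
o=[]
for n,(u0,u1,v0,v1) in {"side":(225,325,100,260),"top":(210,320,145,255)}.items():
    p,d=manip.camera(n); o.append(cv2.resize(p[v0:v1,u0:u1,::-1],(400,400*(v1-v0)//(u1-u0))))
m=min(x.shape[0] for x in o); o=[x[-600:] for x in o]
H=max(x.shape[0] for x in o); cv2.imwrite("pics/end.png",np.hstack([cv2.copyMakeBorder(x,0,H-x.shape[0],0,0,cv2.BORDER_CONSTANT) for x in o]))
E
```

```text
finger_gap: 23.1
ang 302.3 r 55.6 F [-4.8  1.  10.7] 13.6
finger_gap: 23.5
ang 2.0 r 55.4 F [-0.  -3.3  8.4] 14.1
clock: 14.55
eef_pos: [557.4, -55.8, 190.7]
eef_rot: [3.14, -0.001, 1.576]
wrist_force: [4.5, 3.7, 5.8]
finger_gap: 23.6
finger_force: 40.0
ang 2.6 r 55.3 F [4.5 3.7 5.8] 14.6
```

View pics/end.png

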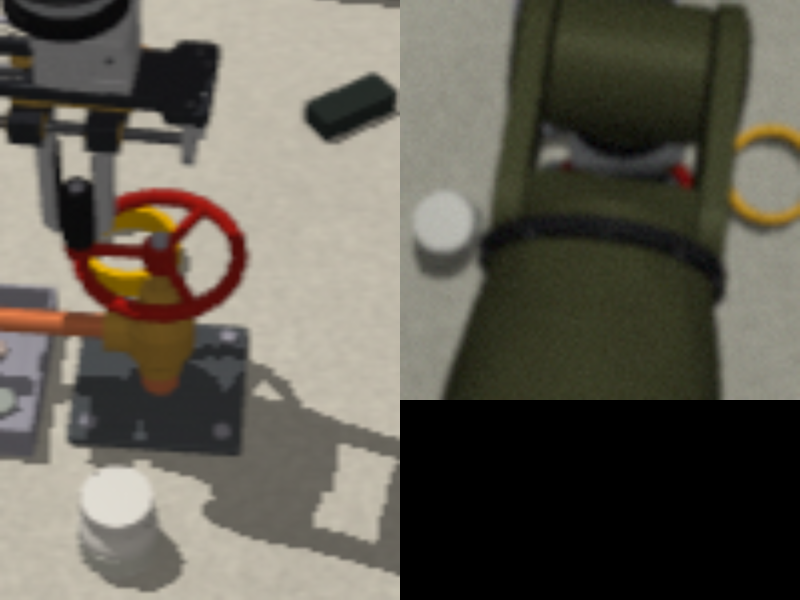

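The handle at (77,215) is between the fingers, over the spout direction at the stop's bearing (2.6° against about 2.3°). The jar at (117,510) and the tape at (765,175 in the top view) have not moved.

```bash
python3 -c "
from cell import manip
print(manip.sign_off())"
```

```text
the job is handed in; nothing more can be done
None
```

I screwed the wheel shut against its stop, opened it two full turns to within about 0.5° of the stop's bearing, and handed the job in at about 14.6 s with the handle still gripped at 40 N; the jar and tape had not moved in the last view, I did not re-check the other loose things, and the hand-in gave no verdict.

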